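# Find the full cocoa tin by feel

## Robot

A 6-joint arm with a two-finger parallel gripper is mounted at the origin on a cart in front of the work surface, level with it; the furniture and walls round the work are solid. World frame = base frame: x ahead of the robot, y to its left, z up, the work surface at z = 0. Lengths are in mm, angles in rad, forces in N, time in s.
With the tool pointing down it reaches from about 200 to 875 mm from the base axis. Payload 3.4 kg.
Tool frame: the origin (TCP) lies at the centre of the arm's flange, where the gripper is bolted on; the fingertips stand 199 mm ahead of it and the grasp point (between the pads) lies 180 mm ahead of it; z points along the fingers, x is the direction in which the jaws open and shut, and the axes are right-handed (so a half turn about z gives the same grasp; the last joint's range is limited). The gripper opens to 94 mm and grips with 3 to 60 N. Pads are 16 mm wide; open, the fingers measure 119 mm over their backs; the gripper's body (75 mm by 177 mm) begins 78 mm behind the grasp point.
Start: joints at [-1.353, 0.276, 1.505, -0, 1.361, -0.121], TCP at [191.101, -542.333, 404.693] pointing down, gripper open.
Joint ranges: [-2.89, 2.89], [-0.75, 2.08], [0.22, 2.7], [-1.18, 4.32], [0.11, 2.71], [-2.7, 2.7]. Speed limits (rad/s): [2.57, 2.57, 3.14, 3.14, 3.14, 3.14].

## Interface

Orientations are given as [roll, pitch, yaw] about the fixed x, y, z axes, in that order (R = Rz(yaw) Ry(pitch) Rx(roll)).
In Python, from rig import arm gives the robot as it stands.
- The arm moves only by the tool carry_out, never from a script. Its argument "steps" is text: rows parted by semicolons, each of 7 numbers parted by spaces: the shift along the world's x, y, z in units of 40 mm (1.0 is 40 mm), then the turn, a rotation vector about the world's x, y, z in units of 6 degrees (1.0 is 6 degrees), then the opening, from 0 (shut) to 1 (fully open). In form: tx ty tz wx wy wz fingers; .... A call has 1 to 10 rows; each row is the pose to reach, as a shift and turn from the pose commanded when the call began; what a row does not reach only later rows make up. A row lasts 1/12 s, in which the tool goes at most 41.7 mm and 7.16 degrees, less where a joint would pass 70% of its speed; a pose out of reach is approached as far as the arm can. A call with a gripper value outside its range is refused whole. The fingers move at their own pace and stop on an object; "grip_force" is the grip in N (left out, the last holds). Time passes only in rows, so rows that repeat a pose let the fingers close. It gives the time, the measured TCP pose, the force and the opening at its end, in the units of the state.
- arm.get_obs(): the state, without advancing time (a new reading comes with each control period).
- arm.grab_frame(name): name is "scene" or "top" or "wrist"; returns a dict with "image" (384x512x3 uint8, red, green, blue), "depth" (384x512 float32, mm along the optical axis (not along the pixel's ray), 0 where there is no reading), "camera_matrix" (3x3 intrinsics, pixels), "camera_from_world" (4x4, takes a point from world to camera coordinates). Camera axes: x right, y up, looking along -z (the intrinsics and any distortion apply to the point x, -y, -z); pixel columns grow to the right and rows downward; lengths in mm; the calibration is good to about 2 mm. A picture is of the moment at which its call begins.
- arm.sign_off(): hands the job in, once; it reports no verdict.
The state is a dict: "time_s": time; "joint_positions": joint angles; "joint_velocities": joint speeds; "joint_torque": joint torques, N m; "ee_pos": TCP position; "eef_rot": TCP orientation; "contact_force": force on the tool from outside, world axes, zero at the start; "ft_torque": the same for the moment, N m; "gripper_width": finger opening in mm.
Only numpy, scipy, OpenCV 4.12 (cv2) and the standard library are available. Lean on these libraries where they do the work, as an engineer would, in place of code of your own. Each camera call takes 0.05 s, during which the arm holds its last target. There are 200 camera calls.

## Task

The round carrier is back from the tasting table with three identical tins held under its three-armed steel keeper. Turn the keeper's wing grip anticlockwise to its stop so that the arms free the lids, then lift the tins one at a time to compare their weights, setting each back down into its well without dropping or tipping it. Finish while holding the heaviest tin upright in the gripper, raised about 20 cm above the worktop, with the other two seated in their wells and the things standing around left alone.

Things in the scene. Friction and masses are not known exactly. Their poses are not given: they have to be found in the camera images.
- carrier: round dark-wood carrier, fixed, diameter 216, base 10 thick; origin on its axis at worktop height. Three brass wells 70 from the axis, rim 26 above the worktop, inner diameter 65 flaring to 70; post on the axis. No room for a finger between a tin and the keeper: grip tins with the fingers closing along the tangent of the circle of wells, tips 30 or more above the worktop
- keeper (a joint): turn of the steel keeper on the post, rad: 0 = its three arms lie over the lids; grows anticlockwise seen from above; stop at 1.05, arms between the tins, lids free. Arms 17 wide, reach 60 from the axis, 2 above the lids, tops 82 above the worktop. Starts at 0 to 0.15; light friction (0.06 N m), stays where left
- keeper_grip (a point): middle of the keeper's dark-wood wing grip, on the carrier's axis, 95 above the worktop. The wing is an upright bar 52 long, 12 thick, from 86 to 106 above the worktop; its length lies along the point's x axis (carrier's x axis turned by the joint value). Come to it from high above: a fixed praline box with raised lid stands left of the carrier
- tin_a: one of three identical closed tins, green body, tan-gold fixed lid: upright cylinder, diameter 58 (lid, top 14: 60), height 64, origin at the centre of its underside. Starts in one of the wells, lid top 74 above the worktop. Weighs 0.15 to 0.5 kg; the heaviest has at least 0.1 kg more than either other; which it is can only be felt
- tin_b: one of three identical closed tins, green body, tan-gold fixed lid: upright cylinder, diameter 58 (lid, top 14: 60), height 64, origin at the centre of its underside. Starts in one of the wells, lid top 74 above the worktop. Weighs 0.15 to 0.5 kg; the heaviest has at least 0.1 kg more than either other; which it is can only be felt
- tin_c: one of three identical closed tins, green body, tan-gold fixed lid: upright cylinder, diameter 58 (lid, top 14: 60), height 64, origin at the centre of its underside. Starts in one of the wells, lid top 74 above the worktop. Weighs 0.15 to 0.5 kg; the heaviest has at least 0.1 kg more than either other; which it is can only be felt
- well_0 (a point): centre of the floor of the carrier's well at 0 degrees from the carrier's x axis, 10 above the worktop
- well_1 (a point): centre of the floor of the carrier's well at +120 degrees from the carrier's x axis, 10 above the worktop
- well_2 (a point): centre of the floor of the carrier's well at -120 degrees from the carrier's x axis, 10 above the worktop
- ribbon_spool: bystander: spool of gold ribbon with cream flanges, lying flat, diameter 62, height 24, origin under its centre
- timer: bystander: white square kitchen timer with black dial, 56x56x27, origin under its centre
- label_block: bystander: banded stack of white cards, 38x58x22, origin under its centre
There are look-alikes about, which are no part of the job. Leave any blue look-alike of the tin_a alone.

How it is judged (in metres and radians):
On the way, in this order (a step that is already met when the one before it is completed fails the run):
1. the keeper is turned open, clear of the lids (value of joint keeper above 0.9 rad), for 0.2 s.
2. to compare, a tin is lifted off its well's floor that is not the heaviest (a heavier one is left standing on the carrier) (((z of tin_a in the frame of carrier above 0.02 m and contact force between tin_a and the fingers above 0.5 N and contact force between any of tin_b, tin_c and carrier above 3.4 N) or (z of tin_b in the frame of carrier above 0.02 m and contact force between tin_b and the fingers above 0.5 N and contact force between any of tin_a, tin_c and carrier above 3.4 N) or (z of tin_c in the frame of carrier above 0.02 m and contact force between tin_c and the fingers above 0.5 N and contact force between any of tin_a, tin_b and carrier above 3.4 N))), for 0.2 s.
At the end, for the whole second after the job is handed in: heaviest tin held still in the fingers alone, underside 12 to 30 cm above the worktop, within 0.25 rad of upright; each lighter tin (rests with under 3.4 N) upright (0.1 rad) on the floor of a well (8 mm), let go, at rest; spool, timer and cards within 3 cm of where they stood (((height (world z) of tin_a between 0.12 and 0.3 m and angle between tin_a's own z axis and vertical below 0.25 rad and linear speed of tin_a below 0.05 m/s and contact force between tin_a and the fingers above 1 N and contact force between tin_a and carrier below 0.05 N and contact force between tin_a and tin_b below 0.05 N and ((distance between tin_b and well_0 below 0.008 m or distance between tin_b and well_1 below 0.008 m or distance between tin_b and well_2 below 0.008 m) and angle between tin_b's own z axis and vertical below 0.1 rad and linear speed of tin_b below 0.05 m/s and contact force between tin_b and the fingers below 0.05 N and contact force between tin_b and carrier below 3.4 N) and contact force between tin_a and tin_c below 0.05 N and ((distance between tin_c and well_0 below 0.008 m or distance between tin_c and well_1 below 0.008 m or distance between tin_c and well_2 below 0.008 m) and angle between tin_c's own z axis and vertical below 0.1 rad and linear speed of tin_c below 0.05 m/s and contact force between tin_c and the fingers below 0.05 N and contact force between tin_c and carrier below 3.4 N)) or (height (world z) of tin_b between 0.12 and 0.3 m and angle between tin_b's own z axis and vertical below 0.25 rad and linear speed of tin_b below 0.05 m/s and contact force between tin_b and the fingers above 1 N and contact force between tin_b and carrier below 0.05 N and contact force between tin_b and tin_a below 0.05 N and ((distance between tin_a and well_0 below 0.008 m or distance between tin_a and well_1 below 0.008 m or distance between tin_a and well_2 below 0.008 m) and angle between tin_a's own z axis and vertical below 0.1 rad and linear speed of tin_a below 0.05 m/s and contact force between tin_a and the fingers below 0.05 N and contact force between tin_a and carrier below 3.4 N) and contact force between tin_b and tin_c below 0.05 N and ((distance between tin_c and well_0 below 0.008 m or distance between tin_c and well_1 below 0.008 m or distance between tin_c and well_2 below 0.008 m) and angle between tin_c's own z axis and vertical below 0.1 rad and linear speed of tin_c below 0.05 m/s and contact force between tin_c and the fingers below 0.05 N and contact force between tin_c and carrier below 3.4 N)) or (height (world z) of tin_c between 0.12 and 0.3 m and angle between tin_c's own z axis and vertical below 0.25 rad and linear speed of tin_c below 0.05 m/s and contact force between tin_c and the fingers above 1 N and contact force between tin_c and carrier below 0.05 N and contact force between tin_c and tin_a below 0.05 N and ((distance between tin_a and well_0 below 0.008 m or distance between tin_a and well_1 below 0.008 m or distance between tin_a and well_2 below 0.008 m) and angle between tin_a's own z axis and vertical below 0.1 rad and linear speed of tin_a below 0.05 m/s and contact force between tin_a and the fingers below 0.05 N and contact force between tin_a and carrier below 3.4 N) and contact force between tin_c and tin_b below 0.05 N and ((distance between tin_b and well_0 below 0.008 m or distance between tin_b and well_1 below 0.008 m or distance between tin_b and well_2 below 0.008 m) and angle between tin_b's own z axis and vertical below 0.1 rad and linear speed of tin_b below 0.05 m/s and contact force between tin_b and the fingers below 0.05 N and contact force between tin_b and carrier below 3.4 N))) and distance of each of ribbon_spool, timer, label_block from where it was at the start of the episode below 0.03 m); the arm keeps its last pose, push and grip.
It fails at once if a tin is let go more than 25 mm above its well's floor ((z of tin_a in the frame of carrier above 0.035 m and contact force between tin_a and the fingers below 0.01 N) or (z of tin_b in the frame of carrier above 0.035 m and contact force between tin_b and the fingers below 0.01 N) or (z of tin_c in the frame of carrier above 0.035 m and contact force between tin_c and the fingers below 0.01 N)).
It fails at once if a tin is tipped by more than 35 degrees (angle between any of tin_a, tin_b, tin_c's own z axis and vertical above 0.61 rad).
It fails at once if the ribbon spool is pushed by more than 3 cm (distance of ribbon_spool from where it was at the start of the episode above 0.03 m).
It fails at once if the timer is pushed by more than 3 cm (distance of timer from where it was at the start of the episode above 0.03 m).
It fails at once if the stack of cards is pushed by more than 3 cm (distance of label_block from where it was at the start of the episode above 0.03 m).
It also fails if it takes over 72 s, if anything falls off the work surface, if the arm or the gripper's body presses on something with over 40 N, if the wrist force passes 120 N, or if a joint passes its speed limit or range.

## Working session

There is one attempt and no reset: what is moved stays moved. The work goes in short steps, Python scripts to look and compute and a tool call to move; the robot and the scene stay as the last step left them, time stands still between calls to the robot, and variables do not carry over. Pictures are saved under pics/ and viewed, about 8 in all and at most 12, crops included, and the job is handed in when it is done.

Besides the shell and the picture viewer there is one more tool, called after ">>>" by a JSON object that holds its "op" and its "data", one argument or row to a line. carry_out: Moves the arm, as the interface text tells. Its arguments: {"type":"object","properties":{"steps":{"type":"string"},"grip_force":{"type":"number"}},"required":["steps"]}

```bash
mkdir -p pics; cat > h.py <<'E'
import numpy as np,cv2
from rig import arm
def world(f,u,v):
    K=f["camera_matrix"];d=f["depth"][v,u].astype(float)
    p=np.stack([(u-K[0,2])/K[0,0]*d,-(v-K[1,2])/K[1,1]*d,-d,np.ones_like(d)],-1)
    return (p@np.linalg.inv(f["camera_from_world"]).T)[...,:3]
def cloud(f):
    v,u=np.mgrid[0:384,0:512]; return world(f,u,v)
def save(f,n): cv2.imwrite("pics/"+n,f["image"][...,::-1])
E
python3 - <<'E'
from h import *
a=arm.grab_frame("top");b=arm.grab_frame("scene")
cv2.imwrite("pics/1.png",np.vstack([a["image"],b["image"]])[...,::-1])
cv2.imwrite("pics/1.png",cv2.resize(np.hstack([a["image"],b["image"]]),(800,300))[...,::-1])
save(a,"top.png")
np.savez("top.npz",**a)
print(arm.get_obs()); print(a["camera_from_world"])
E
```

```text
{'time_s': 0.1, 'joint_positions': array([-1.35298041e+00,  2.76503009e-01,  1.50597877e+00, -3.11939228e-05,
        1.36069529e+00, -1.20978096e-01]), 'joint_velocities': array([ 1.77582093e-04, -5.23729966e-04, -3.36194983e-03,  1.10716046e-05,
        7.15628183e-04, -6.59845323e-04]), 'joint_torque': array([ 2.31339502e-03, -4.05453515e+01, -2.37780333e+01,  7.01656519e-02,
        2.99086107e-02, -4.35797267e-05]), 'ee_pos': array([ 191.06215051, -542.13226379,  403.91844657]), 'eef_rot': array([-3.14143172e+00,  1.57651630e-03, -1.23199565e+00]), 'contact_force': array([-0.12844394,  0.19656631,  0.27708602]), 'ft_torque': array([0.02586728, 0.03351528, 0.01906129]), 'gripper_width': 94.24695390448124}
[[-2.66151828e-02 -9.98857571e-01 -3.96886032e-02  3.13552375e+01]
 [ 9.97908911e-01 -2.88873841e-02  5.78214912e-02 -5.32737473e+02]
 [-5.89019342e-02 -3.80666812e-02  9.97537714e-01 -1.04529714e+03]
 [ 0.00000000e+00  0.00000000e+00  0.00000000e+00  1.00000000e+00]]
```

View pics/top.png

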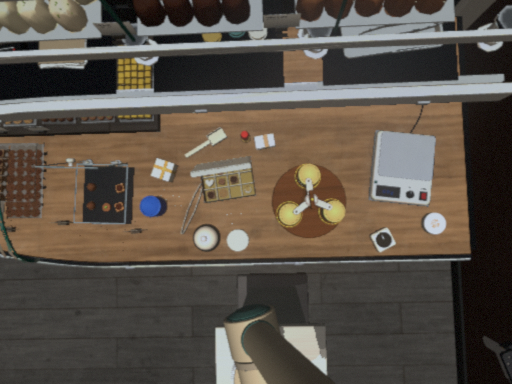

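View pics/1.png

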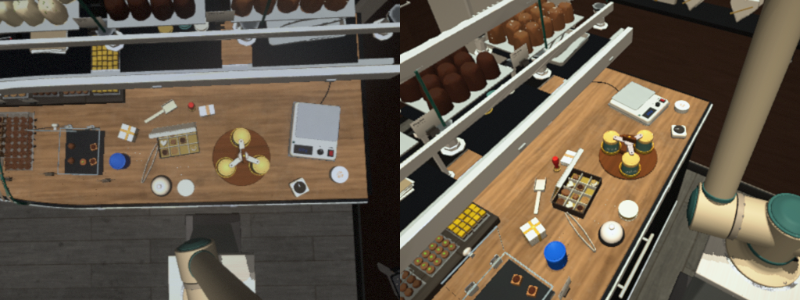

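The top view shows the carrier at about (309,201) with three gold-lidded tins at (309,175), (290,214) and (333,211). The blue look-alike is at (152,206), the praline box at (228,182), the timer at (383,239), and the spool (white and round) at (434,223). White shelf rails cross above rows 45 and 100.

```bash
python3 - <<'E'
from h import *
f=dict(np.load("top.npz"));P=cloud(f);im=f["image"]
print("table",P[225,330],P[130,350])
# fine: lid tops z 68..80 around carrier
c=P[201,309];print("c",c)
R=np.hypot(P[...,0]-c[0],P[...,1]-c[1])<140
m=R&(abs(P[...,2]-74)<4)
n,l,s,ce=cv2.connectedComponentsWithStats(m.astype(np.uint8))
for i in range(1,n):
    if s[i,4]>40:
        q=P[l==i]; (cx,cy),r=cv2.minEnclosingCircle(q[:,:2].astype(np.float32)); print(i,s[i,4],ce[i],q.mean(0),(cx,cy),r)
# base rim
q=P[R&(P[...,2]>6)&(P[...,2]<14)]; print("base",cv2.minEnclosingCircle(q[:,:2].astype(np.float32)))
w=P[R&(P[...,2]>100)];print("wing",len(w),w.mean(0)if len(w) else 0, cv2.minAreaRect(w[:,:2].astype(np.float32)))
a=P[R&(P[...,2]>78)&(P[...,2]<86)];print("arms",len(a))
for n,(u,v) in dict(rail1=(300,100),rail2=(300,46),box=(228,182),lid=(220,165),scale=(405,160),spool=(434,223),timer=(383,239),disc=(237,240),knob=(206,237),cards=(264,141)).items(): print(n,P[v,u].round())
crop=cv2.resize(im[150:255,255:395],None,fx=5,fy=5,interpolation=cv2.INTER_CUBIC);cv2.imwrite("pics/2.png",crop[...,::-1])
E
```

```text
table [ 437.63623487 -182.42017338    8.87342298] [ 7.14609906e+02 -2.52765717e+02 -2.38257038e-01]
c [ 505.87974749 -117.43378391   84.0839031 ]
1 297 [309.24242424 173.08080808] [ 582.75836779 -121.79387533   72.63769047] (580.42626953125, -121.53404235839844) 29.800493240356445
5 293 [335.04095563 211.28668942] [ 476.38324693 -187.90259189   72.73400825] (478.0062561035156, -185.905029296875) 29.593996047973633
6 303 [288.8679868  214.08910891] [472.13281571 -62.6327846   72.60551839] (474.0228271484375, -65.06086730957031) 29.920730590820312
base ((510.7732238769531, -124.18099975585938), 107.44103240966797)
wing 881 [474.71479067 -33.51474527 981.18734308] ((485.1120300292969, -85.79254913330078), (44.840946197509766, 118.91449737548828), 33.5957145690918)
arms 321
rail1 [736. -91. 234.]
rail2 [832. -89. 304.]
box [569. 108.  25.]
lid [606. 116. 122.]
scale [ 613. -389.   53.]
spool [ 436. -473.   19.]
timer [ 395. -327.   25.]
disc [402.  86.  24.]
knob [414. 170.  51.]
cards [686.   1.  24.]
```

View pics/2.png

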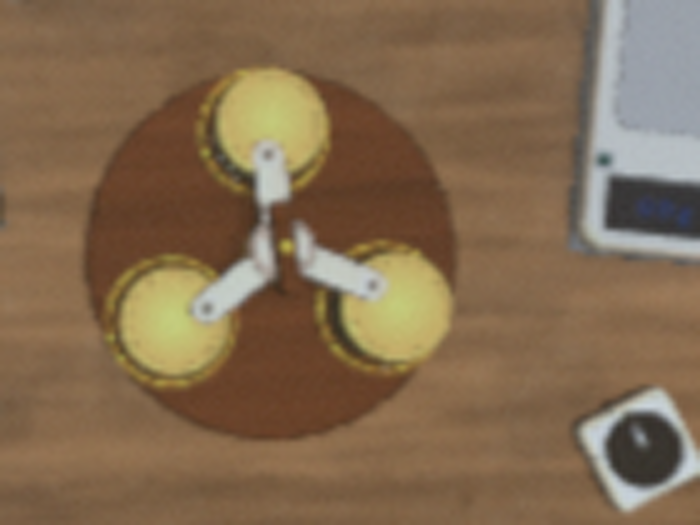

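The tins' centres are 69–70 mm from (511,-124), which agrees with the base disc fit. The wells lie at about 2°, 122° and -118°. I'll move above the carrier to see the wing with the wrist camera.

>>> {"op": "carry_out", "data": {
  "steps": "0.6 0.8 0 0 0 -0.2 1; 1.2 1.6 0 0 0 -0.4 1; 1.8 2.4 0 0 0 -0.6 1; 2.4 3.2 0 0 0 -0.8 1; 3 4 0 0 0 -1 1; 3.6 4.7 0 0 0 -1.2 1; 4.2 5.5 0 0 0 -1.4 1; 4.8 6.3 0 0 0 -1.6 1; 5.4 7.1 0 0 0 -1.8 1; 6 7.9 0 0 0 -1.9 1"
}}

```text
time_s: 0.93
ee_pos: [431.7, -224.5, 404.5]
eef_rot: [3.141, 0.0, -1.432]
contact_force: [0.5, -0.8, -0.6]
gripper_width: 94.6
```

>>> {"op": "carry_out", "data": {
  "steps": "0.5 0.6 0 0 0 0 1; 1 1.3 0 0 0 0 1; 1.5 2 0 0 0 0 1; 2 2.55 0 0 0 0 1; 2 2.55 0 0 0 0 1; 2 2.55 0 0 0 0 1; 2 2.55 0 0 0 0 1; 2 2.55 0 0 0 0 1"
}}

```text
time_s: 1.6
ee_pos: [510.4, -125.1, 404.5]
eef_rot: [3.141, -0.0, -1.432]
contact_force: [1.0, 0.2, 0.4]
gripper_width: 94.2
```

```bash
python3 - <<'E'
from h import *
f=arm.grab_frame("wrist");save(f,"3.png");P=cloud(f);np.savez("w1.npz",**f)
R=np.hypot(P[...,0]-511,P[...,1]+124)<130
m=R&(P[...,2]>69)&(P[...,2]<78)
n,l,s,ce=cv2.connectedComponentsWithStats(m.astype(np.uint8))
for i in range(1,n):
    if s[i,4]>100:
        q=P[l==i]; print(s[i,4],ce[i],q.mean(0),cv2.minEnclosingCircle(q[:,:2].astype(np.float32)))
w=P[R&(P[...,2]>98)&(P[...,2]<115)]
if len(w): print("wing",len(w),w.mean(0),cv2.minAreaRect(w[:,:2].astype(np.float32)))
o=arm.get_obs();print(o["ee_pos"],o["eef_rot"],o["time_s"])
E
```

```text
2302 [259.29930495 119.28323197] [ 582.19627416 -121.17620065   73.30240136] ((579.1864624023438, -121.05320739746094), 29.75796890258789)
1726 [194.57705678 209.46118192] [473.29010057 -62.37380165  73.2238836 ] ((472.1173095703125, -64.44571685791016), 30.085142135620117)
1683 [302.76232917 221.19904932] [ 476.32524203 -187.23628119   73.25039998] ((476.59246826171875, -185.326171875), 30.02288246154785)
wing 556 [ 510.87534778 -123.54415698  105.46447636] ((509.5278625488281, -123.68785095214844), (51.389854431152344, 11.807031631469727), 5.562774181365967)
[ 510.39122895 -125.26170506  404.58466881] [ 3.14087075e+00 -2.31342669e-04 -1.43253991e+00] 1.65
```

View pics/3.png

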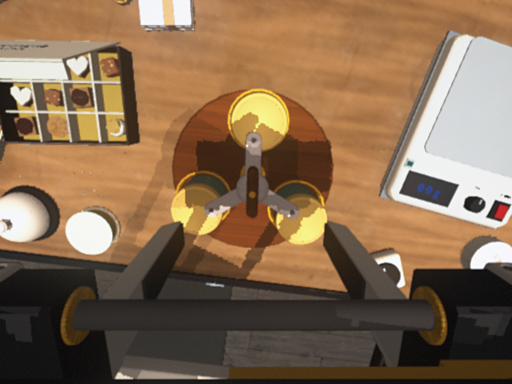

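The wrist view shows the wing at about (252,190), the tins at (259,119), (195,209) and (303,221), and the praline box to the left. The wing fit is 51×12 mm at 105.5 high, centre (509.5,-123.7), direction 5.6°, so keeper ≈ 0.06 rad. These agree with the sizes given. Next I descend on it and grip.

>>> {"op": "carry_out", "data": {
  "steps": "0 0.03 -0.6 0 0 -0.2 0.6; 0 0.03 -1.2 0 0 -0.4 0.6; 0 0.03 -1.8 0 0 -0.4 0.6; 0 0.03 -2.3 0 0 -0.4 0.6; 0 0.03 -2.7 0 0 -0.4 0.6; 0 0.03 -2.94 0 0 -0.4 0.6; 0 0.03 -2.94 0 0 -0.4 0.6; 0 0.03 -2.94 0 0 -0.4 0.4; 0 0.03 -2.94 0 0 -0.4 0.2; 0 0.03 -2.94 0 0 -0.4 0.2",
  "grip_force": 15
}}

```text
time_s: 2.48
ee_pos: [511.5, -123.5, 288.3]
eef_rot: [-3.139, -0.001, -1.473]
contact_force: [0.7, 0.3, -0.2]
gripper_width: 39.9
```

>>> {"op": "carry_out", "data": {
  "steps": "0 0 0 0 0 0 0; 0 0 0 0 0 0 0; 0 0 0 0 0 0 0; 0 0 0 0 0 0 0; 0 0 0 0 0 0 0; 0 0 0 0 0 0 0",
  "grip_force": 15
}}

```text
time_s: 2.98
ee_pos: [511.2, -123.4, 287.4]
eef_rot: [-3.141, -0.001, -1.472]
contact_force: [-0.8, -1.8, 1.6]
gripper_width: 12.1
```

>>> {"op": "carry_out", "data": {
  "steps": "0 0 0 0 0 0.8 0; 0 0 0 0 0 1.6 0; 0 0 0 0 0 2.4 0; 0 0 0 0 0 3.2 0; 0 0 0 0 0 4 0; 0 0 0 0 0 4.8 0; 0 0 0 0 0 5.6 0; 0 0 0 0 0 6.4 0; 0 0 0 0 0 7.2 0; 0 0 0 0 0 8 0"
}}

```text
time_s: 3.82
ee_pos: [510.7, -122.6, 287.4]
eef_rot: [-3.141, 0.002, -0.632]
contact_force: [-1.9, 1.9, 3.4]
gripper_width: 11.8
```

>>> {"op": "carry_out", "data": {
  "steps": "0 0 0 0 0 0.5 0; 0 0 0 0 0 0.9 0; 0 0 0 0 0 1.2 0; 0 0 0 0 0 1.3 0; 0 0 0 0 0 1.3 0; 0 0 0 0 0 1.3 0; 0 0 0 0 0 1.3 0"
}}

```text
time_s: 4.4
ee_pos: [510.6, -122.5, 287.3]
eef_rot: [-3.141, 0.002, -0.5]
contact_force: [-2.0, 2.9, 5.7]
gripper_width: 12.1
```

```bash
python3 - <<'E'
from rig import arm
o=arm.get_obs();print(o["ee_pos"],o["eef_rot"],o["ft_torque"],o["contact_force"],o["gripper_width"])
E
```

```text
[ 510.57701249 -122.47514797  287.32355238] [-3.14071803e+00  2.06740311e-03 -4.99897821e-01] [ 0.48905965  0.37664823 -0.00454222] [-2.04985084  2.94293243  5.73947777] 12.114218489979475
```

>>> {"op": "carry_out", "data": {
  "steps": "0 0 0 0 0 0 0.3; 0 0 0 0 0 0 0.5; 0 0 0 0 0 0 0.7; 0 0 0 0 0 0 0.9; 0 0 0.6 0 0 0 1; 0 0 1.3 0 0 0 1; 0 0 2 0 0 0 1; 0 0 2.6 0 0 0 1; 0 0 2.9 0 0 0 1; 0 0 2.9 0 0 0 1"
}}

```text
time_s: 5.23
ee_pos: [511.9, -123.5, 406.2]
eef_rot: [-3.141, -0.007, -0.499]
contact_force: [-0.5, 0.2, 0.4]
gripper_width: 75.3
```

```bash
python3 - <<'E'
from h import *
f=arm.grab_frame("wrist");save(f,"4.png");P=cloud(f)
R=np.hypot(P[...,0]-511,P[...,1]+124)<130
m=R&(P[...,2]>69)&(P[...,2]<78)
n,l,s,ce=cv2.connectedComponentsWithStats(m.astype(np.uint8))
for i in range(1,n):
    if s[i,4]>100:
        q=P[l==i]; print(s[i,4],ce[i],q.mean(0),cv2.minEnclosingCircle(q[:,:2].astype(np.float32)))
w=P[R&(P[...,2]>98)&(P[...,2]<115)]
print("wing",len(w),cv2.minAreaRect(w[:,:2].astype(np.float32)))
o=arm.get_obs();print(o["ee_pos"],o["eef_rot"],o["time_s"],o["contact_force"])
E
```

```text
2318 [193.67773943 155.9050906 ] [473.04291569 -63.91980613  73.25096968] ((472.4005126953125, -64.5263671875), 29.853988647460938)
2318 [304.24892148 154.47497843] [ 579.49851229 -120.29243392   73.28412798] ((579.3815307617188, -121.23003387451172), 29.844682693481445)
1826 [250.43537788 242.96002191] [ 477.51053372 -184.24224132   73.20657457] ((476.88232421875, -185.39486694335938), 30.069931030273438)
wing 565 ((509.8502197265625, -123.65045166015625), (51.3770637512207, 11.61092472076416), 60.86533737182617)
[ 511.41649805 -123.31346783  404.26078151] [-3.14124936 -0.00346168 -0.49908461] 5.2833 [-0.49176199 -0.11879815  0.40590868]
```

View pics/4.png

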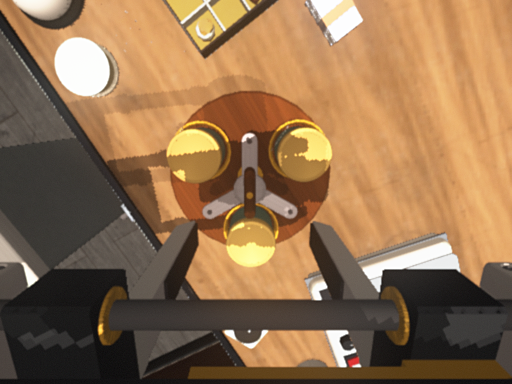

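The keeper is open: the wing is at 60.9°, so the joint is about 1.02 rad. The arms at (250,140), (210,210) and (290,210) lie between the tins at (194,156), (304,154) and (250,243). First tin: the one at -118°, centre (477,-185.5).

>>> {"op": "carry_out", "data": {
  "steps": "-0.4 -0.7 -0.3 0 0 0 1; -0.86 -1.55 -0.6 0 0 0 1; -0.86 -1.55 -1.2 0 0 0 1; -0.86 -1.55 -1.8 0 0 0 1; -0.86 -1.55 -2.4 0 0 0 1; -0.86 -1.55 -2.9 0 0 0 1; -0.86 -1.55 -3.4 0 0 0 1; -0.86 -1.55 -3.8 0 0 0 1; -0.86 -1.55 -4.1 0 0 0 1; -0.86 -1.55 -4.28 0 0 0 1"
}}

```text
time_s: 6.12
ee_pos: [475.4, -184.5, 228.8]
eef_rot: [3.142, 0.006, -0.499]
contact_force: [-1.0, 0.3, -0.4]
gripper_width: 93.7
```

>>> {"op": "carry_out", "data": {
  "steps": "0 0 0 0 0 0 1; 0 0 0 0 0 0 1; 0 0 0 0 0 0 0.8; 0 0 0 0 0 0 0.75; 0 0 0 0 0 0 0.7; 0 0 0 0 0 0 0.65; 0 0 0 0 0 0 0.5; 0 0 0 0 0 0 0.4; 0 0 0 0 0 0 0.4; 0 0 0 0 0 0 0.4",
  "grip_force": 25
}}

```text
time_s: 6.95
ee_pos: [476.8, -185.2, 232.2]
eef_rot: [3.142, -0.001, -0.499]
contact_force: [-1.2, 0.5, 3.1]
gripper_width: 59.0
```

>>> {"op": "carry_out", "data": {
  "steps": "0 0 0.1 0 0 0 0.4; 0 0 0.2 0 0 0 0.4; 0 0 0.4 0 0 0 0.4; 0 0 0.6 0 0 0 0.4; 0 0 0.8 0 0 0 0.4; 0 0 0.9 0 0 0 0.4; 0 0 1 0 0 0 0.4; 0 0 1 0 0 0 0.4; 0 0 1 0 0 0 0.4; 0 0 1 0 0 0 0.4"
}}

```text
time_s: 7.78
ee_pos: [476.5, -185.0, 271.7]
eef_rot: [3.142, 0.001, -0.499]
contact_force: [-0.0, -0.0, -2.4]
gripper_width: 59.0
```

>>> {"op": "carry_out", "data": {
  "steps": "0 0 0 0 0 0 0.4; 0 0 0 0 0 0 0.4; 0 0 0 0 0 0 0.4; 0 0 0 0 0 0 0.4; 0 0 0 0 0 0 0.4; 0 0 0 0 0 0 0.4; 0 0 0 0 0 0 0.4; 0 0 0 0 0 0 0.4"
}}

```text
time_s: 8.45
ee_pos: [476.7, -185.1, 271.9]
eef_rot: [3.142, 0.0, -0.499]
contact_force: [-0.3, -0.4, -3.0]
gripper_width: 59.2
```

```bash
cat > wz.py <<'E'
from h import *
F=[];T=[]
for i in range(6):
    f=arm.grab_frame("wrist");o=arm.get_obs();F.append(o["contact_force"]);T.append(o["joint_torque"][1:3])
print(np.mean(F,0),np.std(F,0),np.mean(T,0),o["ee_pos"],o["gripper_width"],o["time_s"])
E
python3 wz.py
```

```text
[ 0.03619893 -0.11356243 -2.00303884] [0.36150145 0.5166344  0.26130461] [-38.2379961  -19.99614894] [ 476.69916586 -185.14436918  271.89827615] 58.55253532378842 8.75
```

About 2.2 N, so this one is light. Setting it back.

>>> {"op": "carry_out", "data": {
  "steps": "0 0 -0.2 0 0 0 0.4; 0 0 -0.4 0 0 0 0.4; 0 0 -0.6 0 0 0 0.4; 0 0 -0.75 0 0 0 0.4; 0 0 -0.85 0 0 0 0.4; 0 0 -0.92 0 0 0 0.4; 0 0 -0.96 0 0 0 0.4; 0 0 -0.98 0 0 0 0.4; 0 0 -0.98 0 0 0 0.4; 0 0 -0.98 0 0 0 0.4"
}}

```text
time_s: 9.58
ee_pos: [476.8, -185.2, 232.9]
eef_rot: [3.142, -0.001, -0.499]
contact_force: [-0.2, -0.7, -2.0]
gripper_width: 58.9
```

>>> {"op": "carry_out", "data": {
  "steps": "0 0 0 0 0 0 0.65; 0 0 0 0 0 0 0.75; 0 0 0 0 0 0 0.85; 0 0 0 0 0 0 1; 0 0 0 0 0 0 1; 0 0 0 0 0 0 1; 0 0 0.5 0 0 0 1; 0 0 1.1 0 0 0 1; 0 0 1.8 0 0 0 1; 0 0 2.5 0 0 0 1"
}}

```text
time_s: 10.42
ee_pos: [476.4, -185.0, 333.5]
eef_rot: [-3.142, 0.001, -0.499]
contact_force: [0.7, -0.5, -0.2]
gripper_width: 94.2
```

```bash
python3 wz.py; python3 - <<'E'
import numpy as np
for n,c in dict(E=(580,-121.3),N=(473,-64.6)).items():
    print(n,(np.array(c)-[476.7,-185.1])/40)
E
```

```text
[0.33999636 0.31418264 0.31470357] [0.54757024 0.26936439 1.09232696] [-34.80332911 -20.80033928] [ 476.11993512 -184.81403411  331.49785286] 93.87996371985184 10.7167
E [2.5825 1.595 ]
N [-0.0925  3.0125]
```

>>> {"op": "carry_out", "data": {
  "steps": "0 0.3 0.5 0 0 1 1; 0 0.6 0.6 0 0 2 1; 0 0.9 0.6 0 0 3 1; 0 1.2 0.6 0 0 4.1 1; 0 1.5 0.6 0 0 5.2 1; 0 1.8 0.6 0 0 6.3 1; 0 2.1 0.6 0 0 7.4 1; -0.05 2.5 0.6 0 0 8.5 1; -0.1 3 0.6 0 0 9.6 1; -0.1 3 0.6 0 0 10.1 1"
}}

```text
time_s: 11.55
ee_pos: [471.5, -62.6, 354.8]
eef_rot: [-3.136, 0.002, 0.565]
contact_force: [-0.6, -0.0, -0.1]
gripper_width: 94.0
```

>>> {"op": "carry_out", "data": {
  "steps": "0 0 0 0 0 0 1; 0 0 -0.6 0 0 0 1; 0 0 -1.2 0 0 0 1; 0 0 -1.8 0 0 0 1; 0 0 -2.3 0 0 0 1; 0 0 -2.7 0 0 0 1; 0 0 -2.95 0 0 0 1; 0 0 -3.05 0 0 0 1; 0 0 -3.1 0 0 0 1; 0 0 -3.1 0 0 0 1"
}}

```text
time_s: 12.38
ee_pos: [472.7, -65.4, 232.2]
eef_rot: [-3.141, 0.001, 0.558]
contact_force: [0.0, -0.0, 0.1]
gripper_width: 94.1
```

>>> {"op": "carry_out", "data": {
  "steps": "0 0 0 0 0 0 0.8; 0 0 0 0 0 0 0.75; 0 0 0 0 0 0 0.7; 0 0 0 0 0 0 0.65; 0 0 0 0 0 0 0.5; 0 0 0 0 0 0 0.4; 0 0 0 0 0 0 0.4; 0 0 0 0 0 0 0.4; 0 0 0 0 0 0 0.4"
}}

```text
time_s: 13.13
ee_pos: [472.7, -65.2, 233.0]
eef_rot: [3.141, -0.0, 0.559]
contact_force: [-0.7, -0.8, 3.4]
gripper_width: 59.3
```

>>> {"op": "carry_out", "data": {
  "steps": "0 0 0.1 0 0 0 0.4; 0 0 0.2 0 0 0 0.4; 0 0 0.4 0 0 0 0.4; 0 0 0.6 0 0 0 0.4; 0 0 0.8 0 0 0 0.4; 0 0 0.9 0 0 0 0.4; 0 0 1 0 0 0 0.4; 0 0 1 0 0 0 0.4; 0 0 1 0 0 0 0.4; 0 0 1 0 0 0 0.4"
}}

```text
time_s: 13.97
ee_pos: [472.5, -65.1, 272.5]
eef_rot: [-3.141, 0.0, 0.559]
contact_force: [-0.3, 0.7, -1.9]
gripper_width: 59.0
```

>>> {"op": "carry_out", "data": {
  "steps": "0 0 0 0 0 0 0.4; 0 0 0 0 0 0 0.4; 0 0 0 0 0 0 0.4; 0 0 0 0 0 0 0.4; 0 0 0 0 0 0 0.4; 0 0 0 0 0 0 0.4; 0 0 0 0 0 0 0.4; 0 0 0 0 0 0 0.4"
}}

```text
time_s: 14.63
ee_pos: [472.7, -65.2, 272.7]
eef_rot: [3.142, -0.0, 0.559]
contact_force: [0.4, -0.5, -3.2]
gripper_width: 59.1
```

```bash
python3 wz.py
```

```text
[-0.07314548 -0.15040294 -2.57818325] [0.19020269 0.2433636  0.45533949] [-35.04317522 -19.60564554] [472.70913967 -65.13701067 272.71703486] 58.95884409451267 14.9333
```

About 2.6 N, also under the 3.4 N mark. I'll set it back, then go to the tin at 2° (E): jaw direction -88°.

>>> {"op": "carry_out", "data": {
  "steps": "0 0 -0.2 0 0 0 0.4; 0 0 -0.4 0 0 0 0.4; 0 0 -0.6 0 0 0 0.4; 0 0 -0.75 0 0 0 0.4; 0 0 -0.85 0 0 0 0.4; 0 0 -0.92 0 0 0 0.4; 0 0 -0.96 0 0 0 0.4; 0 0 -0.98 0 0 0 0.4; 0 0 -0.98 0 0 0 0.4; 0 0 -0.98 0 0 0 0.4"
}}

```text
time_s: 15.77
ee_pos: [472.9, -65.2, 233.7]
eef_rot: [3.141, -0.0, 0.559]
contact_force: [-0.7, -0.5, -2.7]
gripper_width: 59.0
```

>>> {"op": "carry_out", "data": {
  "steps": "0 0 0 0 0 0 0.65; 0 0 0 0 0 0 0.75; 0 0 0 0 0 0 0.85; 0 0 0 0 0 0 1; 0 0 0 0 0 0 1; 0 0 0 0 0 0 1; 0 0 0.5 0 0 0 1; 0 0 1.2 0 0 0 1; 0 0 2 0 0 0 1; 0 0 2.8 0 0 0 1"
}}

```text
time_s: 16.6
ee_pos: [472.3, -65.0, 346.4]
eef_rot: [-3.141, 0.001, 0.559]
contact_force: [2.0, 0.2, 0.4]
gripper_width: 93.7
```

>>> {"op": "carry_out", "data": {
  "steps": "0.2 -0.2 0.2 0 0 -1 1; 0.4 -0.4 0.2 0 0 -2.1 1; 0.6 -0.5 0.2 0 0 -3.2 1; 0.8 -0.6 0.2 0 0 -4.3 1; 1 -0.7 0.2 0 0 -5.4 1; 1.3 -0.8 0.2 0 0 -6.5 1; 1.6 -0.9 0.2 0 0 -7.6 1; 1.9 -1 0.2 0 0 -8.7 1; 2.2 -1.2 0.2 0 0 -9.8 1; 2.5 -1.4 0.2 0 0 -10.9 1"
}}

```text
time_s: 17.43
ee_pos: [573.2, -121.2, 353.4]
eef_rot: [3.142, 0.0, -0.588]
contact_force: [0.1, -0.2, 0.3]
gripper_width: 93.8
```

```bash
python3 - <<'E'
from h import *
f=arm.grab_frame("wrist");P=cloud(f)
R=np.hypot(P[...,0]-511,P[...,1]+124)<130
m=R&(P[...,2]>69)&(P[...,2]<78)
n,l,s,ce=cv2.connectedComponentsWithStats(m.astype(np.uint8))
for i in range(1,n):
    if s[i,4]>100:
        q=P[l==i]; print(s[i,4],ce[i],q.mean(0),cv2.minEnclosingCircle(q[:,:2].astype(np.float32)))
o=arm.get_obs();print(o["ee_pos"],o["eef_rot"],o["time_s"],o["contact_force"],o["joint_positions"])
E
```

```text
3015 [258.88656716 194.26334992] [ 580.05344739 -120.07545676   73.23704821] ((579.4293823242188, -121.0954360961914), 29.98921012878418)
2946 [133.34928717 206.27189409] [474.1858606  -63.78342882  73.19270108] ((473.21820068359375, -64.57720184326172), 30.095617294311523)
1317 [211.28701595 287.23690205] [ 484.2782903  -176.02290374   73.12453064] ((477.68243408203125, -184.0740966796875), 29.700788497924805)
[ 575.46832874 -122.88822139  353.28002892] [-3.14131085 -0.00377711 -0.59235482] 17.4833 [ 2.41073017 -1.8930745   0.58049434] [-3.28364833e-01  3.27172956e-01  1.56069918e+00 -7.51894467e-04
  1.25000081e+00  2.64225217e-01]
```

>>> {"op": "carry_out", "data": {
  "steps": "0.18 0 0 0 0 -1 1; 0.18 0 0 0 0 -2.1 1; 0.18 0 0 0 0 -3.2 1; 0.18 0 0 0 0 -4.3 1; 0.18 0 0 0 0 -5.4 1; 0.18 0 0 0 0 -6.5 1; 0.18 0 0 0 0 -7.6 1; 0.18 0 0 0 0 -8.7 1; 0.18 0 0 0 0 -9.1 1; 0.18 0 0 0 0 -9.1 1"
}}

```text
time_s: 18.32
ee_pos: [579.4, -120.9, 353.4]
eef_rot: [3.141, 0.0, -1.534]
contact_force: [-0.2, -0.1, -0.7]
gripper_width: 94.0
```

>>> {"op": "carry_out", "data": {
  "steps": "0 0 0 0 0 0 1; 0 0 -0.6 0 0 0 1; 0 0 -1.2 0 0 0 1; 0 0 -1.8 0 0 0 1; 0 0 -2.3 0 0 0 1; 0 0 -2.7 0 0 0 1; 0 0 -2.9 0 0 0 1; 0 0 -3 0 0 0 1; 0 0 -3 0 0 0 1; 0 0 -3 0 0 0 1"
}}

```text
time_s: 19.15
ee_pos: [580.3, -121.2, 234.2]
eef_rot: [-3.14, -0.001, -1.535]
contact_force: [-0.3, 0.5, -0.1]
gripper_width: 94.0
```

>>> {"op": "carry_out", "data": {
  "steps": "0 0 0 0 0 0 0.8; 0 0 0 0 0 0 0.75; 0 0 0 0 0 0 0.7; 0 0 0 0 0 0 0.65; 0 0 0 0 0 0 0.5; 0 0 0 0 0 0 0.4; 0 0 0 0 0 0 0.4; 0 0 0 0 0 0 0.4; 0 0 0 0 0 0 0.4"
}}

```text
time_s: 19.9
ee_pos: [580.0, -121.2, 233.7]
eef_rot: [-3.141, -0.0, -1.536]
contact_force: [-1.1, 0.0, 2.6]
gripper_width: 58.8
```

>>> {"op": "carry_out", "data": {
  "steps": "0 0 0.1 0 0 0 0.4; 0 0 0.2 0 0 0 0.4; 0 0 0.4 0 0 0 0.4; 0 0 0.6 0 0 0 0.4; 0 0 0.8 0 0 0 0.4; 0 0 0.9 0 0 0 0.4; 0 0 1 0 0 0 0.4; 0 0 1 0 0 0 0.4; 0 0 1 0 0 0 0.4; 0 0 1 0 0 0 0.4",
  "grip_force": 30
}}

```text
time_s: 20.73
ee_pos: [579.7, -121.1, 273.2]
eef_rot: [3.141, 0.0, -1.536]
contact_force: [-0.6, -0.2, -4.0]
gripper_width: 58.7
```

>>> {"op": "carry_out", "data": {
  "steps": "0 0 0 0 0 0 0.4; 0 0 0 0 0 0 0.4; 0 0 0 0 0 0 0.4; 0 0 0 0 0 0 0.4; 0 0 0 0 0 0 0.4; 0 0 0 0 0 0 0.4; 0 0 0 0 0 0 0.4; 0 0 0 0 0 0 0.4"
}}

```text
time_s: 21.4
ee_pos: [579.9, -121.1, 273.5]
eef_rot: [-3.142, -0.0, -1.536]
contact_force: [0.2, -0.5, -3.9]
gripper_width: 59.2
```

```bash
python3 wz.py
```

```text
[ 0.36112873  0.10779142 -4.23474322] [0.55555151 0.74010268 0.35869057] [-46.87413275 -21.93016082] [ 579.90172655 -121.12799934  273.50633417] 58.49779098763635 21.7
```

This one reads 4.2 N against 2.0 and 2.6 N, so it is the heaviest. I'll raise it so its underside is near 200 mm.

>>> {"op": "carry_out", "data": {
  "steps": "0 0 0.3 0 0 0 0.4; 0 0 0.7 0 0 0 0.4; 0 0 1.2 0 0 0 0.4; 0 0 1.7 0 0 0 0.4; 0 0 2.2 0 0 0 0.4; 0 0 2.7 0 0 0 0.4; 0 0 3.1 0 0 0 0.4; 0 0 3.45 0 0 0 0.4; 0 0 3.65 0 0 0 0.4; 0 0 3.75 0 0 0 0.4"
}}

```text
time_s: 22.53
ee_pos: [580.0, -121.1, 424.8]
eef_rot: [-3.14, -0.001, -1.536]
contact_force: [-0.1, -0.4, -4.1]
gripper_width: 59.1
```

>>> {"op": "carry_out", "data": {
  "steps": "0 0 0 0 0 0 0.4; 0 0 0 0 0 0 0.4; 0 0 0 0 0 0 0.4; 0 0 0 0 0 0 0.4; 0 0 0 0 0 0 0.4; 0 0 0 0 0 0 0.4; 0 0 0 0 0 0 0.4; 0 0 0 0 0 0 0.4"
}}

```text
time_s: 23.2
ee_pos: [579.9, -121.1, 423.3]
eef_rot: [3.141, 0.0, -1.536]
contact_force: [-0.3, -0.3, -4.4]
gripper_width: 59.4
```

```bash
python3 wz.py; python3 - <<'E'
from h import *
f=arm.grab_frame("scene");t=arm.grab_frame("top");w=arm.grab_frame("wrist")
a=cv2.resize(f["image"][100:300,180:480],(800,533))
cv2.imwrite("pics/5.png",a[...,::-1]); save(w,"6.png")
for f in (t,w):
    P=cloud(f); R=np.hypot(P[...,0]-511,P[...,1]+124)<120
    m=R&(P[...,2]>69)&(P[...,2]<78)
    n,l,s,ce=cv2.connectedComponentsWithStats(m.astype(np.uint8))
    for i in range(1,n):
        if s[i,4]>60:
            q=P[l==i]; print(s[i,4],q.mean(0).round(1),cv2.minEnclosingCircle(q[:,:2].astype(np.float32)),np.linalg.lstsq(np.c_[q[:,:2],np.ones(len(q))],q[:,2],rcond=None)[0][:2])
E
```

```text
[ 0.05365655  0.22084248 -4.65102173] [0.27467721 0.58328296 0.25217507] [-44.43095446 -25.99123865] [ 579.892636   -121.13715461  423.54697544] 59.1100790879911 23.5
366 [ 478.3 -186.2   72.3] ((477.9802551269531, -185.96173095703125), 29.744979858398438) [ 0.00359546 -0.0006376 ]
149 [470.3 -79.8  72.4] ((472.1312255859375, -74.02436065673828), 27.872920989990234) [ 0.0051574  -0.00059232]
```

View pics/5.png

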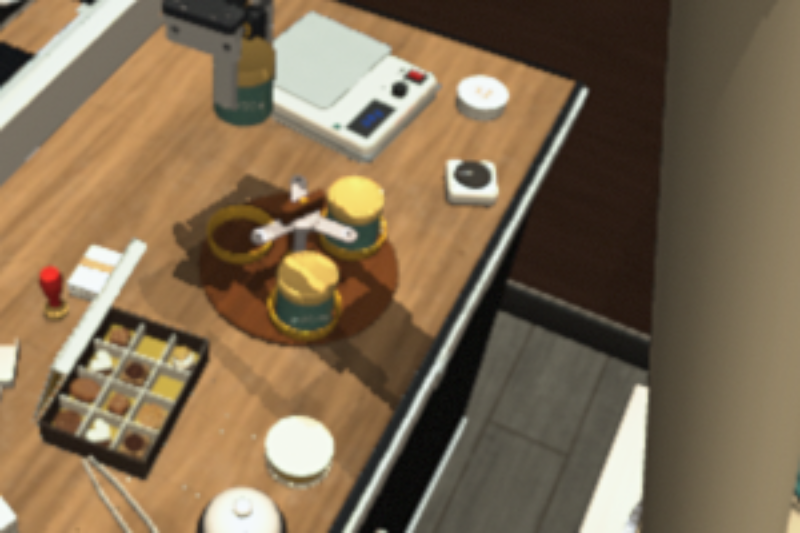

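View pics/6.png

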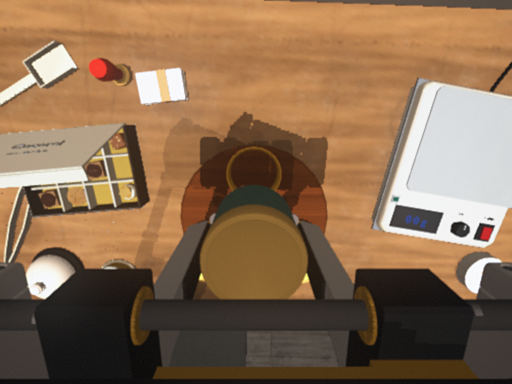

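The scene view shows the empty well at (240,235), the two other tins upright and seated at (355,215) and (305,295), and the held tin upright at (245,80). The wrist view shows it squarely between the pads at (255,250), with the well empty at (253,170). All of this agrees, so I'm handing in.

```bash
python3 -c "
from rig import arm
arm.sign_off()"
```

```text
the job is handed in; nothing more can be done
```

I turned the keeper open and weighed the three tins. I handed the job in at about 24 s with the heaviest held upright; sign-off gave no verdict.

- **Keeper:** I measured it at about 1.02 rad, just short of the 1.05 stop and above the 0.9 needed. I did not feel it reach the stop.
- **Weights:** The tin in the well at -118° read about 2.0 N, the one at 122° about 2.6 N and the one at 2° about 4.2–4.7 N. Readings vary by roughly 0.5 N, so the 2° tin is clearly the heaviest.
- **Held tin:** The underside is about 20 cm above the worktop, the pads are at 59 mm and the reading is steady. This comes from the arm's position and the pictures.
- **Other two tins:** Both look upright and seated in their wells. In the last top view the -118° tin is level and within 1 mm of its start. The 122° tin was partly hidden, so its centre fit was off (radius 27.9 mm, not 30). It had measured in place just after I set it down.
- **Things around:** I saw no contact with the spool, timer or cards, and they look unmoved. I did not measure their positions again.

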